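Gauge a bearing block's bushed bore, go and no-go

TASK

Check the bushed bore of the bearing block in the vice with the double-ended plug gauge from the wooden rest: slide the long, thinner go end gently in until the handle's shoulder rests firmly against the bushing's flange, then draw it out. Then offer the short, thicker no-go end squarely and centrally to a mouth of the bore, either side, and press with a light, steady 5 to 10 N for about a second to confirm that it refuses to enter. Never force the gauge against the block with over 20 N; at the end lay it back in the V notches of its rest, either way round, let go, and leave everything else on the table as it was.

Things in the scene. Friction and masses are not known exactly. Their poses are not given: they have to be found in the camera images.
- gauge_mid (a point): centre of the loose double-ended plug gauge: middle of its plain aluminium handle, on the axis. The handle is an octagonal bar 26 mm across flats and 76 mm long, lying level along the point's y axis, with flats upright on both sides (grip them from above, 26 mm wide). The point's +y points to the go end. 136 mm long in all, about 0.2 kg, balances about 4 mm from here towards the go end
- go_tip (a point): centre of the end face of the gauge's go end: bright steel cylinder 20 mm in diameter and 38 mm long with a 1.5 mm lead chamfer, on a 16 mm neck 4 mm long; this face is 80 mm from gauge_mid, so 42 mm from the handle's flat shoulder
- nogo_tip (a point): centre of the flat end face of the gauge's no-go end: bright steel cylinder 24 mm in diameter and 14 mm long, on a 16 mm neck 4 mm long; this face is 56 mm from gauge_mid on the other side
- vise: small grey steel drill-press vice fixed to the table, origin on the table under the middle of its jaws. Its jaws are 84 mm long along its y axis (robot's left at yaw 0) and close along its x axis, jaw tops 54 mm above the table; its screw and tommy bar reach 160 mm to its -x side, under 40 mm high
- jaw_mid (a point): roughly the middle of the bore of the grey plastic bearing block clamped fast in the vice: 92.5 mm above the table over the middle of the jaws, axes as the vice's. The block was set by eye on steel parallels: its bore's middle lies up to 12 mm either way from here along y and up to 1.5 mm above or below (true along x and in direction); find it by touch or sight
- mouth_left (a point): about where the bore's left mouth is, 18 mm to +y from jaw_mid (out by the same 12 mm along y, 1.5 mm in height). The bore runs level, straight through along y, 21 mm in diameter. A brass bushing with a round flange, 32 mm in diameter and 3 mm thick, is pressed in at each mouth; for those 3 mm the opening is 22.5 mm wide
- mouth_right (a point): about where the right mouth is, 18 mm to -y from jaw_mid: over the flanges the block is 36 mm long. Its head is 48 mm wide (x) and reaches 24 mm above and below the bore's axis, on a 64 mm wide foot; both mouths can be reached
- rest_seat (a point): where the middle of the gauge's handle lies when seated in the fixed wooden rest: 42 mm above the table, gauge axis along the point's y axis. The rest is a 60 by 92 mm board 10 mm thick with two upright plates (y = 24 to 36 mm and -24 to -36 mm from the seat), each 52 mm wide with a 90 degree V notch open at the top, plate tops 44 mm above the table; the fingers fit between the plates (48 mm apart)
- robot_car: bystander: small blue toy robot car with green wheels, 120 by 115 by 90 mm, origin under its middle
- caliper: bystander: digital caliper lying flat, 210 mm long, 12 mm high, origin under its middle
- screwdriver: bystander: screwdriver, 170 mm long
- spare_block: bystander: a loose bearing block like the one in the vice but without bushings, 64 by 30 by 80 mm, standing, origin under its middle
- wheel_a: bystander: wheel lying flat, 60 mm in diameter, 20 mm thick
- wheel_b: bystander: another such wheel
- tray: bystander: fixed clear plastic tray with wheels and a blue module, 150 by 190 mm, 36 mm high, origin under its middle
Not all that is in view belongs to the job. There is more than one size of the part that bears gauge_mid; the job needs the middle-sized.

How it is judged:
By the outcome, as a careful person would: the job done as asked, in the order asked, and still so for the second after the job is handed in, with the robot touching nothing.
It also fails if it takes over 72 s, if anything falls off the work surface, if the arm or the gripper's body presses on something with over 40 N, if the wrist force passes 120 N, or if a joint passes its speed limit or range.

ROBOT

A 7-joint arm with a two-finger parallel gripper is mounted at the origin on the work surface. World frame = base frame: x ahead of the robot, y to its left, z up, the work surface at z = 0. Lengths are in m, angles in rad, forces in N, time in s.
With the tool pointing down it reaches from about 0.425 to 0.925 m from the base axis. Payload 6.8 kg.
Tool frame: the origin (TCP) lies on the centre line of the jaws, within the pads' length; the fingertips stand 14 mm ahead of it and the grasp point (between the pads) lies 5 mm behind it (r.nose_length is the distance from the TCP to the fingertips, in m); z points along the fingers, y is the direction in which the jaws open and shut (so a half turn about z gives the same grasp; the last joint's range is limited). The gripper opens to 85 mm and grips with 20 to 120 N. Pads are 22 mm wide; open, the fingers measure 114 mm over their backs; the gripper's body (76 mm by 85 mm) begins 54 mm behind the grasp point. The pads swing forward as they close: fully open they stand 13 mm farther back than shut.
Start: joints at [-1.425, 0.477, 0.022, 1.555, -0.011, 1.109, -0.083], TCP at [0.169, 0.653, 0.245] pointing down, gripper open.
Joint ranges: [-2.96, 2.96], [-0.34, 2.1], [-1.41, 1.46], [0.24, 2.44], [-1.37, 4.51], [0.17, 1.92], [-2.96, 2.96]. Speed limits (rad/s): [2.39, 2.39, 3.14, 3.14, 3.14, 3.14, 3.14].

INTERFACE

Orientations are given as a rotation vector (axis times angle).
In Python, from bench import r, imaging, look_for, outline_of gives the robot as it stands. The module is installed in compiled form; this text tells all that it offers.
- The arm moves only by the tool carry_out, never from a script. Its arguments are lists of equal length, an entry for each row: "offset": the shift along the tool's x, y, z as a fraction of full scale, a list of three; "turn": the turn, a rotation vector about the tool's x, y, z as a fraction of full scale, a list of three. A call has 1 to 8 rows; each row is the pose to reach, as a shift and turn from the pose commanded when the call began, along the tool's axes at that moment; what a row does not reach only later rows make up. Full scale, the value 1, is 0.5 m for a shift and 1.5 rad for a turn. A row lasts 1/10 s, in which the tool goes at most 50 mm and 8.59 degrees, less where a joint would pass 70% of its speed; a pose out of reach is approached as far as the arm can. A call with a number of a shift or a turn outside -1 to 1 is refused whole. A call with a gripper value outside its range is refused whole. "hand" is the closure, from 0 (fully open) to 1 (shut), set as the call begins (left out, the last holds). The fingers move at their own pace and stop on an object; "force" is the grip in N (left out, the last holds). Time passes only in rows, so rows that repeat a pose let the fingers close. It gives the time, the measured TCP pose, the force and the opening at its end, in the units of the state.
- r.get_obs(): the state, without advancing time (a new reading comes with each control period).
- imaging.grab_frame(name): name is "side" or "top" or "wrist"; returns a dict with "pixels" (420x560x3 uint8, red, green, blue), "fx", "fy", "cx", "cy" (pixels), "R" (3x3) and "t" (3): a world point X has camera coordinates R X + t. Camera axes: x right, y down, z forward; pixel columns grow to the right and rows downward; lengths in m; the calibration is good to about 2 mm. A picture is of the moment at which its call begins. There is no depth.
- r.hand_in(): hands the job in, once; it reports no verdict.
Trained networks look in the newest picture that a camera, given by its name, has taken for a name from the list of things; names that differ only in an ending like _2 or _b are one class to them, and where a whole thing is asked for, a point or a joint stands for the part that bears it (a point fixed in the world has none). Each returns a list of dicts, best first, with "score" (0 to 1); they miss things now and then, are a little off and sometimes report something else, mostly with a low value. They report only what shows in the picture. A call takes as long as a camera call. They do not tell look-alikes from the thing itself.
- look_for(query, camera): "xyz" ([x, y, z] in m, in the coordinates of the camera as it stood for that picture, good to about 4 mm: the middle of the surface that is visible of it).
- outline_of(query, camera): "region" (420x560 bool, what is visible of it).
The state is a dict: "clock": time; "joints": joint angles; "qvel": joint speeds; "tau": joint torques, N m; "tcp_pos": TCP position; "orientation": TCP orientation; "contact_force": force on the tool from outside, world axes, zero at the start; "moment": the same for the moment, N m; "grip_width": finger opening in m.
Only numpy, scipy, OpenCV 4.12 (cv2) and the standard library are available. Lean on these libraries where they do the work, as an engineer would, in place of code of your own. Each camera call takes 0.05 s, during which the arm holds its last target. There are 200 camera calls.

## Working session

There is one attempt and no reset: what is moved stays moved. The work goes in short steps, Python scripts to look and compute and a tool call to move; the robot and the scene stay as the last step left them, time stands still between calls to the robot, and variables do not carry over. Pictures are saved under pics/ and viewed, about 8 in all and at most 12, crops included, and the job is handed in when it is done.

Besides the shell and the picture viewer there is one more tool, called after ">>>" as name(argument=value, ...) on one line, values as JSON. carry_out: Moves the arm, as the interface text tells. Shift numbers are shares of 0.5 m and turn numbers shares of 1.5 rad, none past 1 either way. Its arguments: {"type":"object","properties":{"offset":{"type":"array","items":{"type":"array","items":{"type":"number","minimum":-1,"maximum":1}}},"turn":{"type":"array","items":{"type":"array","items":{"type":"number","minimum":-1,"maximum":1}}},"hand":{"type":"number"},"force":{"type":"number"}},"required":["offset","turn"]}

```bash
mkdir -p pics; python3 - <<'E'
from bench import r, imaging, look_for, outline_of
import cv2, numpy as np
o=r.get_obs(); print({k:np.round(v,3).tolist() for k,v in o.items()}, r.nose_length)
ims=[]
for c in ["side","top","wrist"]:
    f=imaging.grab_frame(c); R,t=np.array(f["R"]),np.array(f["t"])
    cv2.imwrite(f"pics/a_{c}.png",f["pixels"][:,:,::-1])
    print(c,f["fx"],f["cx"],f["cy"],"cam at",(-R.T@t).round(3), R.round(2).tolist())
    for q in ["gauge_mid","go_tip","nogo_tip","vise","jaw_mid","mouth_left","mouth_right","rest_seat","tray","robot_car","spare_block"]:
        print(c,q,[(round(d["score"],2),(R.T@(np.array(d["xyz"])-t)).round(3).tolist()) for d in look_for(q,c)[:4]])
E
```

```text
{'clock': 0.0, 'joints': [-1.425, 0.478, 0.022, 1.556, -0.011, 1.109, -0.083], 'qvel': [-0.001, 0.001, -0.002, 0.001, 0.001, -0.0, 0.0], 'tau': [-0.0, -59.644, 1.607, -28.12, 0.012, 0.009, -0.0], 'tcp_pos': [0.169, 0.653, 0.244], 'orientation': [-0.398, -3.116, 0.003], 'contact_force': [-0.097, 0.221, -0.419], 'moment': [0.008, -0.004, -0.043], 'grip_width': 0.086} 0.014
side 502.65745078912516 271.9174459992289 212.16430876747404 cam at [-0.223 -0.816  0.727] [[0.75, -0.66, 0.03], [-0.3, -0.38, -0.87], [0.58, 0.65, -0.49]]
side gauge_mid [(0.89, [0.516, 0.265, 0.047]), (0.69, [0.414, 0.461, 0.022]), (0.68, [0.524, 0.135, 0.018])]
side go_tip [(0.72, [0.536, -0.055, 0.027]), (0.65, [0.411, 0.459, 0.026]), (0.5, [0.777, -0.038, 0.02]), (0.48, [0.53, 0.132, 0.012])]
side nogo_tip [(0.93, [0.416, 0.464, 0.024]), (0.88, [0.516, 0.269, 0.049]), (0.53, [0.529, 0.136, 0.017])]
side vise []
side jaw_mid [(0.76, [0.535, -0.058, 0.036])]
side mouth_left [(0.58, [0.537, -0.056, 0.03])]
side mouth_right [(0.98, [0.536, -0.057, 0.03])]
side rest_seat [(0.86, [0.511, 0.254, 0.014]), (0.44, [0.317,
[... 849 characters left out ...]
_seat [(0.67, [0.518, 0.257, 0.012]), (0.6, [0.334, 0.246, 0.008])]
top tray [(0.75, [0.506, -0.36, 0.011]), (0.73, [0.553, -0.02, 0.029]), (0.62, [0.525, 0.275, 0.051])]
top robot_car []
top spare_block [(0.8, [0.759, -0.191, 0.071])]
wrist 291.1431927220277 281.50684535694256 206.63057998595735 cam at [0.102 0.67  0.373] [[0.25, 0.97, -0.0], [0.93, -0.24, 0.27], [0.26, -0.07, -0.96]]
wrist gauge_mid [(0.67, [0.361, 0.54, 0.024])]
wrist go_tip []
wrist nogo_tip [(0.96, [0.358, 0.537, 0.025])]
wrist vise []
wrist jaw_mid []
wrist mouth_left []
wrist mouth_right []
wrist rest_seat [(0.8, [0.476, 0.283, 0.009])]
wrist tray [(0.34, [0.265, 0.221, 0.006])]
wrist robot_car []
wrist spare_block []
```

View pics/a_top.png

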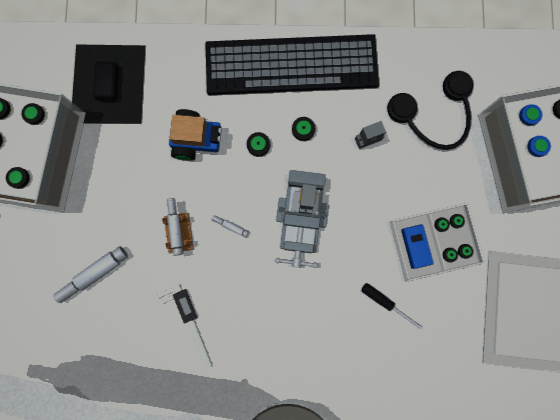

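View pics/a_side.png

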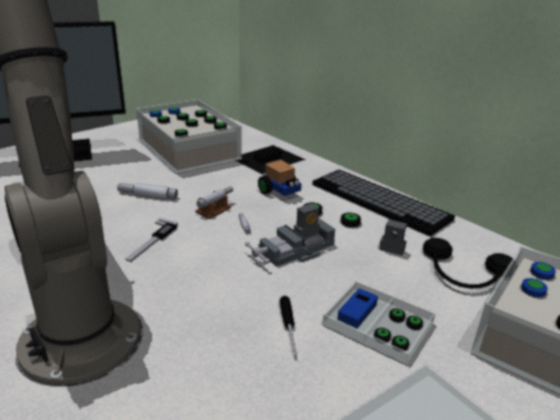

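Top view: the gauge lies in the brown rest at about (178,228), go end towards (171,200). The vice is at (304,215) with its screw towards −x. The larger gauge (90,275) and smaller gauge (231,226) are decoys.

```bash
cat > h.py <<'E'
from bench import r, imaging, look_for, outline_of
import cv2, numpy as np
from scipy.spatial.transform import Rotation as Ro
def st():
    o=r.get_obs(); return o,np.array(o["tcp_pos"]),Ro.from_rotvec(o["orientation"])
def down(yaw): # tool z down, tool x along world yaw
    c,s=np.cos(yaw),np.sin(yaw); return Ro.from_matrix(np.array([[c,s,0],[s,-c,0],[0,0,-1]]))
def plan(p,yaw):
    o,p0,R0=st(); d=R0.inv().apply(np.array(p)-p0); w=(R0.inv()*down(yaw)).as_rotvec()
    print("offset",(d/0.5).round(4).tolist(),"turn",(w/1.5).round(4).tolist(),"rows",np.linalg.norm(d)/.05,np.degrees(np.linalg.norm(w))/8.59,"clock",o["clock"])
def grab(c):
    f=imaging.grab_frame(c); return f,np.array(f["R"]),np.array(f["t"])
def ray(f,u,v,z): # world point at height z
    R,t=np.array(f["R"]),np.array(f["t"]); d=R.T@np.array([(u-f["cx"])/f["fx"],(v-f["cy"])/f["fy"],1]); c=-R.T@t
    return c+d*(z-c[2])/d[2]
def proj(f,X):
    c=f["R"]@np.array(X)+f["t"]; return f["fx"]*c[0]/c[2]+f["cx"],f["fy"]*c[1]/c[2]+f["cy"]
def seen(q,f,c,n=3):
    for d in look_for(q,c)[:n]: print(q,c,round(d["score"],2),(np.array(f["R"]).T@(np.array(d["xyz"])-f["t"])).round(4).tolist())
E
python3 -c "
from h import *
plan([.52,.27,.22],np.radians(189.6))"
```

```text
offset [-0.8712, -0.5662, 0.0505] turn [-0.0001, -0.0, -0.2809] rows 10.401892617416143 2.810323924605256 clock 1.8
```

>>> carry_out(offset=[[-0.8712,-0.5662,0.0505],[-0.8712,-0.5662,0.0505],[-0.8712,-0.5662,0.0505],[-0.8712,-0.5662,0.0505],[-0.8712,-0.5662,0.0505],[-0.8712,-0.5662,0.0505],[-0.8712,-0.5662,0.0505],[-0.8712,-0.5662,0.0505]], turn=[[0,0,-0.281],[0,0,-0.281],[0,0,-0.281],[0,0,-0.281],[0,0,-0.281],[0,0,-0.281],[0,0,-0.281],[0,0,-0.281]])

```text
clock: 2.6
tcp_pos: [0.4403, 0.3569, 0.2261]
orientation: [-0.263, 3.13, 0.001]
contact_force: [0.9, 0.5, 0.1]
grip_width: 0.0857
```

```bash
python3 -c "
from h import *
plan([.52,.27,.22],np.radians(189.6))"
```

```text
offset [-0.1282, -0.1981, 0.0122] turn [0.0003, 0.0004, 0.0001] rows 2.362455553384745 0.005306350208731993 clock 2.6
```

>>> carry_out(offset=[[-0.13,-0.2,0.012],[-0.13,-0.2,0.012],[-0.13,-0.2,0.012],[-0.13,-0.2,0.012],[-0.13,-0.2,0.012]], turn=[[0,0,0],[0,0,0],[0,0,0],[0,0,0],[0,0,0]])

```text
clock: 3.1
tcp_pos: [0.5197, 0.2711, 0.2198]
orientation: [0.262, -3.13, -0.001]
contact_force: [-0.3, 0.3, 0.3]
grip_width: 0.0853
```

```bash
python3 - <<'E'
from h import *
f,R,t=grab("wrist")
for q in ["gauge_mid","go_tip","nogo_tip","rest_seat"]: seen(q,f,"wrist")
cv2.imwrite("pics/b.png",f["pixels"][:,:,::-1])
import pickle; pickle.dump(f,open("b.pkl","wb"))
print(st()[1])
E
```

```text
gauge_mid wrist 0.88 [0.5337, 0.1448, 0.013]
gauge_mid wrist 0.67 [0.4195, 0.4652, 0.0308]
gauge_mid wrist 0.65 [0.5204, 0.2782, 0.0554]
go_tip wrist 0.74 [0.4182, 0.4654, 0.0352]
go_tip wrist 0.68 [0.5189, 0.2772, 0.0472]
go_tip wrist 0.68 [0.5293, 0.1446, 0.0162]
nogo_tip wrist 0.95 [0.5305, 0.1444, 0.0179]
nogo_tip wrist 0.85 [0.4196, 0.4571, 0.0336]
nogo_tip wrist 0.62 [0.5168, 0.2721, 0.0524]
rest_seat wrist 0.63 [0.5168, 0.2656, 0.0097]
[0.51895608 0.27226313 0.21997026]
```

View pics/b.png

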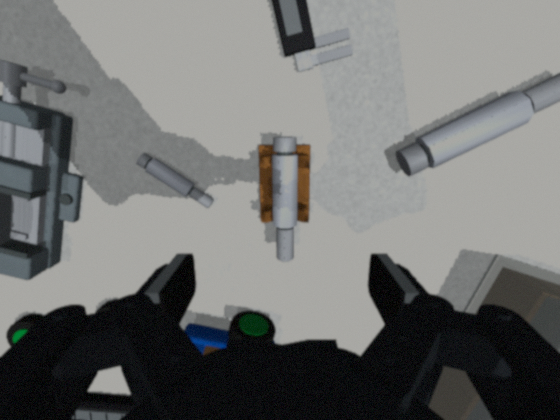

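```bash
python3 - <<'E'
from h import *
import pickle; f=pickle.load(open("b.pkl","rb"))
print("cam",(-np.array(f["R"]).T@f["t"]).round(3))
for m in ["gauge_mid","rest_seat"]:
    for d in outline_of(m,"wrist")[:4]:
        v,u=np.nonzero(d["region"]); print(m,d["score"],len(u),u.mean().round(1),v.mean().round(1),u.min(),u.max(),v.min(),v.max())
        if abs(u.mean()-285)<20 and m=="gauge_mid":
            for row in range(v.min(),v.max(),8): 
                k=u[v==row]; 
                if len(k): print(row,k.min(),k.max(),ray(f,(k.min()+k.max())/2,row,.042).round(4))
g=cv2.cvtColor(f["pixels"],cv2.COLOR_RGB2GRAY)
print(g[125:275,286].tolist())
for row in (160,180,200,220,245): print(row,g[row,262:310].tolist())
E
```

```text
cam [0.451 0.259 0.347]
gauge_mid 0.96 2773 284.4 194.8 272 298 137 261
137 274 292 [0.4633 0.2625 0.042 ]
145 273 296 [0.4709 0.2653 0.042 ]
153 274 295 [0.4789 0.2667 0.042 ]
161 272 297 [0.487  0.2681 0.042 ]
169 272 296 [0.4954 0.269  0.042 ]
177 272 296 [0.5038 0.2704 0.042 ]
185 272 296 [0.5123 0.2718 0.042 ]
193 272 296 [0.5209 0.2733 0.042 ]
201 273 296 [0.5296 0.2753 0.042 ]
209 273 296 [0.5385 0.2769 0.042 ]
217 274 296 [0.5474 0.2789 0.042 ]
225 275 295 [0.5566 0.2805 0.042 ]
233 276 293 [0.566  0.2816 0.042 ]
241 276 293 [0.5755 0.2832 0.042 ]
249 276 293 [0.5851 0.2848 0.042 ]
257 277 292 [0.5949 0.2865 0.042 ]
gauge_mid 0.91 5812 477.4 126.3 395 559 73 175
gauge_mid 0.73 2078 232.1 331.0 185 275 310 354
gauge_mid 0.57 1300 172.3 178.3 136 213 152 207
rest_seat 0.97 2277 283.9 181.3 257 310 143 222
rest_seat 0.63 2771 284.3 195.2 272 297 137 261
[166, 168, 166, 168, 167, 167, 167, 168, 168, 166, 157, 138, 131, 140, 152, 154, 156, 158, 158, 158, 160, 159, 162, 163, 161, 157, 146, 116, 90, 88, 109, 146, 165, 167, 168, 165, 167, 166, 167, 167, 166, 167, 168, 168, 168, 168, 
[... 946 characters left out ...]
 88, 92, 115]
200 [89, 74, 62, 62, 60, 59, 60, 59, 61, 56, 64, 83, 94, 105, 113, 120, 127, 135, 139, 144, 148, 150, 153, 156, 155, 154, 154, 155, 153, 148, 141, 135, 129, 125, 112, 96, 81, 76, 73, 75, 74, 74, 75, 78, 78, 78, 93, 124]
220 [83, 74, 74, 75, 80, 83, 85, 84, 82, 75, 77, 95, 112, 123, 130, 142, 147, 155, 160, 164, 162, 164, 163, 162, 162, 161, 161, 161, 157, 153, 145, 139, 128, 122, 111, 102, 90, 85, 77, 72, 64, 65, 54, 52, 52, 66, 108, 146]
245 [167, 167, 167, 167, 167, 169, 168, 168, 167, 167, 167, 167, 166, 154, 122, 99, 103, 110, 119, 129, 134, 142, 144, 143, 145, 145, 146, 142, 136, 126, 118, 127, 154, 166, 165, 167, 167, 170, 166, 167, 167, 168, 167, 168, 169, 167, 167, 168]
```

```bash
python3 -c "
from h import *
plan([.5175,.2722,.038],np.radians(189.7))"
```

```text
offset [0.0034, 0.0015, 0.3639] turn [0.0002, 0.0, 0.0001] rows 3.639434865954746 0.0020901289671368213 clock 3.45
```

>>> carry_out(offset=[[0.003,0,0.1],[0.003,0,0.2],[0.003,0,0.28],[0.003,0,0.33],[0.003,0,0.364],[0.003,0,0.364]], turn=[[0,0,0],[0,0,0],[0,0,0],[0,0,0],[0,0,0],[0,0,0]])

```text
clock: 4.05
tcp_pos: [0.5165, 0.27, 0.0355]
orientation: [0.264, -3.126, 0.003]
contact_force: [-0.5, -0.6, 0.9]
grip_width: 0.0853
```

>>> carry_out(offset=[[0,0,0],[0,0,0],[0,0,0],[0,0,0],[0,0,0],[0,0,0]], turn=[[0,0,0],[0,0,0],[0,0,0],[0,0,0],[0,0,0],[0,0,0]], hand=1, force=50)

```text
clock: 4.65
tcp_pos: [0.5185, 0.2741, 0.0396]
orientation: [-0.267, 3.128, 0.007]
contact_force: [-1.7, 5.4, 6.0]
grip_width: 0.025
```

>>> carry_out(offset=[[0,0,-0.03],[0,0,-0.08],[0,0,-0.16],[0,0,-0.24],[0,0,-0.3],[0,0,-0.3]], turn=[[0,0,0],[0,0,0],[0,0,0],[0,0,0],[0,0,0],[0,0,0]])

```text
clock: 5.25
tcp_pos: [0.5211, 0.2712, 0.1935]
orientation: [-0.261, 3.123, 0.006]
contact_force: [0.8, 0.4, -1.7]
grip_width: 0.0253
```

```bash
python3 -c "
from h import *
o=st()[0]; print(o['joints'].round(2) if hasattr(o['joints'],'round') else o['joints'], o['contact_force'],o['grip_width'])
plan([.55,.14,.2],np.radians(84))
f,R,t=grab('top')
cv2.imwrite('pics/c.png',cv2.resize(f['pixels'][130:290,130:370,::-1],None,fx=3,fy=3,interpolation=cv2.INTER_CUBIC))"
```

```text
[-0.66  0.38  0.1   1.83 -0.05  0.92  1.19] [ 0.81222343  0.41952812 -1.68341892] 0.025295847079134844
offset [-0.0137, -0.2683, -0.0137] turn [0.0067, 0.0019, 1.228] rows 2.6902998247460794 12.286270068303871 clock 5.25
```

View pics/c.png

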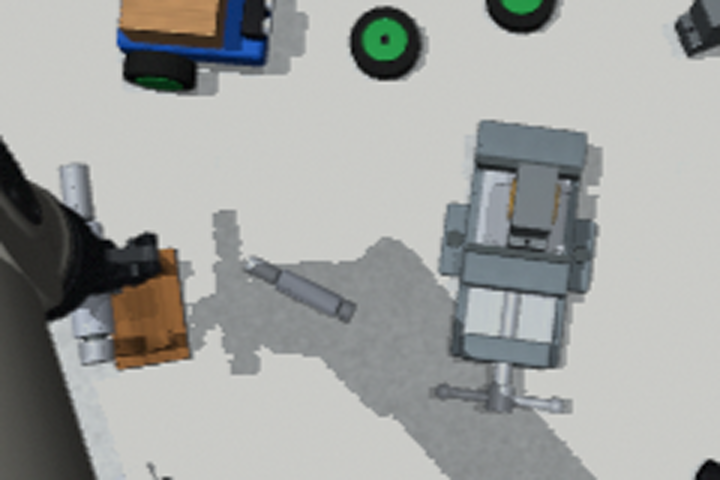

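>>> carry_out(offset=[[0,0,-0.014],[0,-0.05,-0.014],[0,-0.1,-0.014],[0,-0.15,-0.014],[0,-0.2,-0.014],[0,-0.268,-0.014],[0,-0.268,-0.014],[0,-0.268,-0.014]], turn=[[0,0,0.8],[0,0,0.8],[0,0,0.8],[0,0,0.8],[0,0,0.8],[0,0,0.8],[0,0,0.8],[0,0,0.8]])

```text
clock: 6.1
tcp_pos: [0.5398, 0.1361, 0.1936]
orientation: [-1.563, -2.724, 0.004]
contact_force: [-0.3, 0.0, -1.7]
grip_width: 0.025
```

```bash
python3 -c "
from h import *
plan([.55,.14,.2],np.radians(84))"
```

```text
offset [-0.0035, 0.0215, -0.0128] turn [-0.0019, 0.0007, 0.4224] rows 0.25284221167313464 4.226236522868382 clock 6.1
```

>>> carry_out(offset=[[0,0.02,-0.013],[0,0.02,-0.013],[0,0.02,-0.013],[0,0.02,-0.013],[0,0.02,-0.013],[0,0.02,-0.013]], turn=[[0,0,0.422],[0,0,0.422],[0,0,0.422],[0,0,0.422],[0,0,0.422],[0,0,0.422]])

```text
clock: 6.7
tcp_pos: [0.5485, 0.1432, 0.2005]
orientation: [-2.321, -2.116, 0.003]
contact_force: [-0.9, 0.2, -2.2]
grip_width: 0.0251
```

```bash
python3 - <<'E'
from h import *
o,p,R0=st(); print(p,R0.as_matrix().round(4).tolist())
f,R,t=grab("wrist")
cv2.imwrite("pics/d.png",f["pixels"][:,:,::-1])
import pickle; pickle.dump(f,open("d.pkl","wb"))
for q in ["vise","jaw_mid","mouth_left","go_tip","gauge_mid"]: seen(q,f,"wrist",2)
print("cam",(-R.T@t).round(3))
E
```

```text
[0.54854745 0.14322769 0.20047664] [[0.0921, 0.9957, -0.0017], [0.9957, -0.0921, -0.0012], [-0.0013, -0.0016, -1.0]]
vise wrist 0.69 [0.5687, -0.0222, 0.0418]
mouth_left wrist 0.65 [0.569, -0.0178, 0.0398]
go_tip wrist 0.93 [0.5473, 0.1597, 0.2102]
go_tip wrist 0.7 [0.5194, 0.2722, 0.0082]
gauge_mid wrist 0.68 [0.5497, 0.1654, 0.2141]
gauge_mid wrist 0.56 [0.5558, 0.1844, 0.0114]
cam [0.555 0.212 0.328]
```

View pics/d.png

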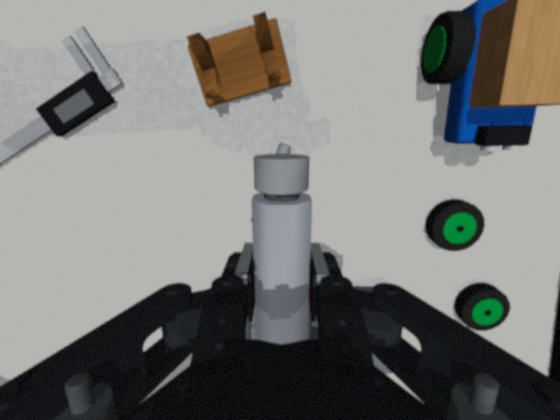

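The gripper hides the vice from this side, so I'm looking from the right side, with the camera nearly above the vice.

>>> carry_out(offset=[[-0.57,0.05,0],[-0.57,0.05,0],[-0.57,0.05,0],[-0.57,0.05,0],[-0.57,0.05,0],[-0.57,0.05,0],[-0.57,0.05,0],[-0.57,0.05,0]], turn=[[0,0,0],[0,0,0],[0,0,0],[0,0,0],[0,0,0],[0,0,0],[0,0,0],[0,0,0]])

```text
clock: 7.8
tcp_pos: [0.5471, -0.1435, 0.2014]
orientation: [-2.326, -2.112, -0.0]
contact_force: [0.0, 1.9, -1.8]
grip_width: 0.0248
```

```bash
python3 - <<'E'
from h import *
o,p,R0=st(); print(p,R0.as_matrix().round(4).tolist())
f,R,t=grab("wrist"); s,_,_=grab("side")
cv2.imwrite("pics/e.png",f["pixels"][:,:,::-1])
x=s["pixels"][170:290,220:380,::-1]; cv2.imwrite("pics/e_side.png",cv2.resize(x,None,fx=5,fy=5,interpolation=cv2.INTER_CUBIC))
import pickle; pickle.dump((f,s),open("e.pkl","wb"))
for q in ["vise","jaw_mid","mouth_left","mouth_right"]: seen(q,f,"wrist",2); seen(q,s,"side",2)
print("cam",(-R.T@t).round(3))
E
```

```text
[ 0.54708482 -0.14351052  0.20141234] [[0.0964, 0.9953, 0.0001], [0.9953, -0.0964, 0.0002], [0.0002, 0.0001, -1.0]]
vise wrist 0.91 [0.5504, -0.0297, 0.0398]
vise side 0.68 [0.5319, -0.0633, 0.0317]
vise side 0.21 [0.7504, -0.2027, 0.0409]
jaw_mid wrist 0.56 [0.5485, -0.0265, 0.0341]
jaw_mid side 0.81 [0.5337, -0.0561, 0.033]
mouth_left wrist 0.63 [0.5522, -0.0224, 0.035]
mouth_left side 0.91 [0.5348, -0.0566, 0.033]
mouth_right wrist 0.62 [0.5498, -0.025, 0.0347]
mouth_right side 0.67 [0.5343, -0.0568, 0.0262]
cam [ 0.554 -0.075  0.329]
```

View pics/e.png

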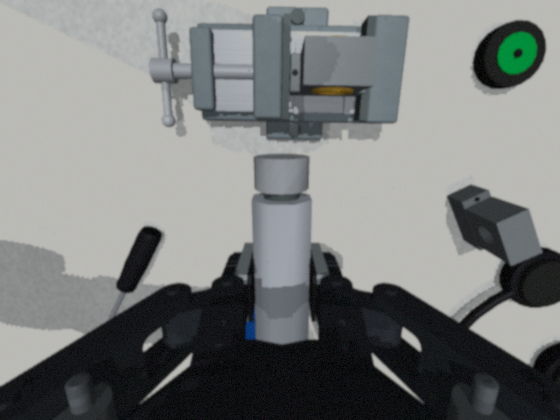

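View pics/e_side.png

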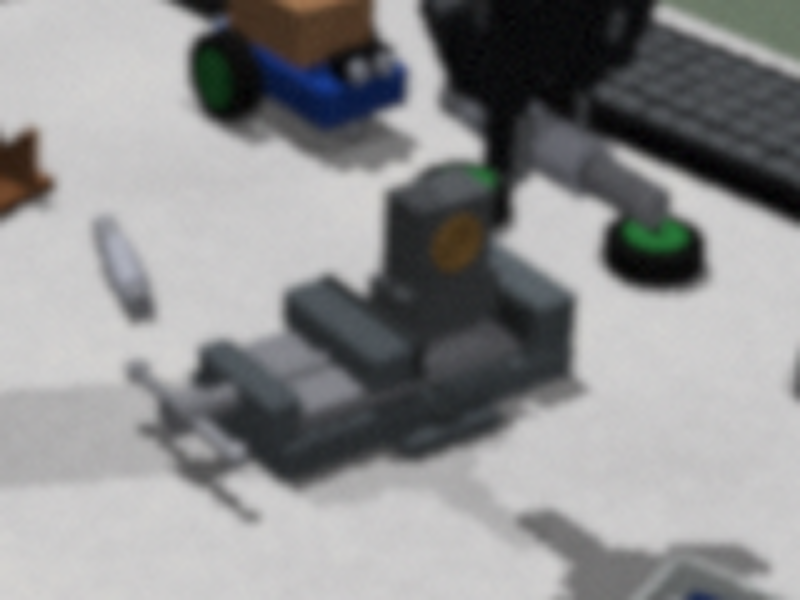

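```bash
cat > model.py <<'E'
from h import *
def P(f,v,L):
    x,y,yaw=v; c,s=np.cos(yaw),np.sin(yaw)
    L=np.atleast_2d(L).astype(float); W=np.c_[x+c*L[:,0]-s*L[:,1],y+s*L[:,0]+c*L[:,1],L[:,2]]
    return np.array([proj(f,w) for w in W])
def polys(dy,dz):
    zc=.0925+dz; a=np.linspace(0,2*np.pi,40)
    b=[[x,y+dy,zc+.024] for x,y in [(-.024,-.015),(.024,-.015),(.024,.015),(-.024,.015),(-.024,-.015)]]
    fl=lambda yy,rr:[[rr*np.cos(k),yy+dy,zc+rr*np.sin(k)] for k in a]
    j=lambda s:[[s*.032,-.042,.054],[s*.032,.042,.054]]
    return [b,fl(-.018,.016),fl(-.018,.01125),j(1),j(-1)]
E
python3 - <<'E'
from model import *
import pickle; f,s=pickle.load(open("e.pkl","rb"))
k=3
im=cv2.resize(f["pixels"][0:140,160:425,::-1],None,fx=k,fy=k,interpolation=cv2.INTER_CUBIC)
im=cv2.convertScaleAbs(im,alpha=1.5,beta=0)
v=(.5555,-.027,np.radians(-5.6))
for L in polys(-.007,0):
    q=P(f,v,L); cv2.polylines(im,[np.int32((q-[160,0]+.5)*k)],False,(0,0,255),1)
cv2.imwrite("pics/f.png",im)
g=cv2.cvtColor(f["pixels"],cv2.COLOR_RGB2GRAY).astype(int)
for row in (25,55,70): print(row,g[row,245:415].tolist())
for col in (320,340,360): print(col,g[0:130,col].tolist())
E
```

```text
25 [112, 112, 112, 113, 112, 113, 105, 95, 93, 104, 113, 117, 117, 118, 118, 120, 118, 122, 119, 121, 120, 120, 121, 120, 120, 121, 118, 119, 120, 116, 120, 118, 120, 118, 117, 109, 95, 79, 81, 86, 88, 90, 95, 98, 99, 101, 106, 113, 109, 104, 99, 102, 100, 101, 102, 104, 108, 107, 113, 118, 124, 124, 126, 125, 124, 122, 123, 124, 122, 126, 125, 122, 122, 122, 122, 121, 119, 119, 121, 123, 119, 111, 121, 140, 151, 153, 156, 156, 156, 156, 157, 157, 155, 154, 152, 151, 155, 158, 161, 161, 161, 161, 160, 161, 160, 161, 161, 158, 158, 160, 164, 164, 164, 166, 163, 150, 112, 59, 29, 29, 29, 37, 64, 83, 86, 86, 89, 87, 88, 92, 99, 110, 121, 126, 126, 129, 127, 126, 127, 127, 126, 126, 124, 124, 125, 124, 121, 123, 124, 123, 123, 122, 121, 120, 122, 121, 122, 122, 123, 121, 122, 118, 120, 143, 174, 184, 185, 186, 185, 185]
55 [176, 176, 176, 177, 178, 176, 169, 147, 117, 106, 107, 114, 115, 116, 116, 115, 116, 115, 114, 116, 117, 116, 116, 117, 115, 113, 116, 114, 116, 116, 117, 115, 116, 114, 109, 103, 88, 80, 81, 87, 87, 88, 87, 88, 86, 88, 103, 121, 127, 129, 129, 128, 130, 125, 116, 91,
[... 2571 characters left out ...]
, 120, 111, 96, 82, 85, 86, 86, 85, 83, 81, 78, 94, 122, 135, 139, 138, 140, 139, 140]
360 [184, 184, 184, 185, 185, 185, 185, 185, 185, 184, 185, 187, 186, 185, 185, 185, 185, 185, 185, 183, 181, 179, 175, 173, 165, 150, 125, 103, 100, 95, 92, 94, 101, 119, 121, 116, 117, 123, 127, 128, 127, 128, 128, 127, 128, 128, 128, 127, 128, 128, 128, 127, 127, 125, 126, 127, 126, 126, 127, 126, 128, 125, 125, 125, 127, 125, 124, 125, 123, 126, 126, 125, 126, 123, 125, 124, 123, 125, 125, 125, 125, 125, 125, 123, 117, 97, 68, 43, 42, 40, 55, 75, 76, 61, 48, 37, 42, 36, 42, 46, 55, 56, 58, 60, 58, 60, 64, 63, 71, 72, 75, 79, 78, 78, 77, 79, 77, 77, 79, 75, 62, 56, 76, 109, 133, 139, 140, 141, 141, 140]
```

View pics/f.png

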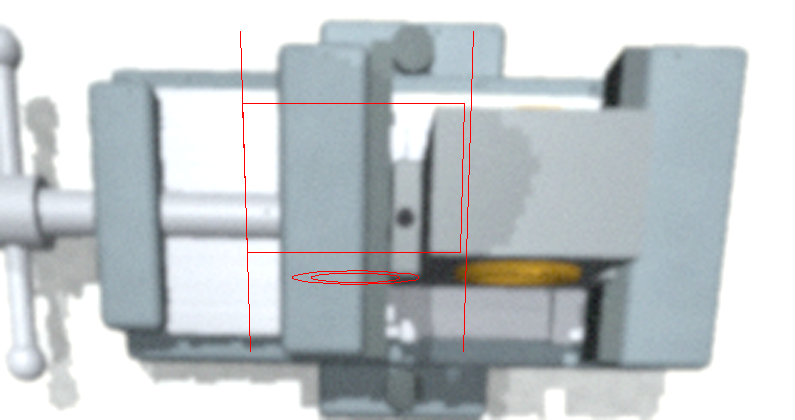

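```bash
python3 - <<'E'
from model import *
import pickle; f,s=pickle.load(open("e.pkl","rb"))
g=cv2.GaussianBlur(cv2.cvtColor(f["pixels"],cv2.COLOR_RGB2GRAY),(3,3),0).astype(float)
def sub(a,lo,hi,sgn):
    d=sgn*np.gradient(a)[lo:hi]; i=int(d.argmax()); 
    w=np.clip(d[max(0,i-2):i+3],0,None); return lo+max(0,i-2)+(w*np.arange(len(w))).sum()/w.sum()
def vert(name,z,rows,lo,hi,sgn):
    pts=np.array([[sub(g[v],lo,hi,sgn),v] for v in rows]); W=np.array([ray(f,u,v,z) for u,v in pts])
    p=np.polyfit(W[:,1],W[:,0],1); res=np.abs(W[:,0]-np.polyval(p,W[:,1])); k=res<2.5*np.median(res)+1e-4; p=np.polyfit(W[k,1],W[k,0],1)
    print(name,"yaw of y-axis",(90-np.degrees(np.arctan(p[0]))).round(2),"x at y=-.03",np.polyval(p,-.03).round(4),"u",pts[::6,0].round(1))
vert("jawF inner",.054,range(20,112,2),277,286,-1)
vert("jawF outer",.054,range(30,112,2),248,260,-1)
vert("block left",.1165,range(42,82,2),299,310,1)
vert("jawR outer",.054,range(22,112,2),390,415,1)
pts=np.array([[u,sub(g[:,u],78,92,-1)] for u in range(310,352,2)]); W=np.array([ray(f,u,v,.1165) for u,v in pts])
p=np.polyfit(W[:,0],W[:,1],1); print("block near edge yaw x",np.degrees(np.arctan(p[0])).round(2),W.mean(0).round(4))
# brass
hsv=cv2.cvtColor(f["pixels"],cv2.COLOR_RGB2HSV); m=(hsv[:,:,1]>120)&(hsv[:,:,0]>8)&(hsv[:,:,0]<35); m[:82]=0;m[100:]=0;m[:,:290]=0;m[:,375:]=0
v,u=np.nonzero(m); print("brass",u.min(),u.max(),u.mean(),v.min(),v.max()); print("brass centre",ray(f,(u.min()+u.max())/2,v.mean(),.1015).round(4))
hs=cv2.cvtColor(s["pixels"],cv2.COLOR_RGB2HSV); m=(hs[:,:,1]>90)&(hs[:,:,0]>8)&(hs[:,:,0]<30); m[:205]=0;m[235:]=0;m[:,:295]=0;m[:,325:]=0
v,u=np.nonzero(m); print("side brass",u.min(),u.max(),v.min(),v.max(),u.mean(),v.mean(),len(u))
# gauge axis
for row in (165,180,215,240,260):
    a=sub(g[row],245,260,1 if g[row,250]<g[row,262] else -1); b=sub(g[row],300,316,1 if g[row,304]<g[row,313] else -1); print("gauge",row,round(a,1),round(b,1),ray(f,(a+b)/2,row,.2055).round(4))
print(st()[1],np.degrees(np.arctan2(*st()[2].as_matrix()[[1,0],0])))
E
```

```text
jawF inner yaw of y-axis 83.52 x at y=-.03 0.5564 u [280.5 280.5 280.4 280.1 280.  279.9 279.7 279.5]
jawF outer yaw of y-axis 83.44 x at y=-.03 0.5323 u [251.6 252.1 252.1 252.1 251.  252.5 252.5]
block left yaw of y-axis 82.04 x at y=-.03 0.5731 u [305.6 304.2 303.4 303.3]
jawR outer yaw of y-axis 83.41 x at y=-.03 0.6636 u [408.7 407.2 405.8 404.2 402.9 401.3 400.  398.3]
block near edge yaw x -5.8 [ 0.5887 -0.0529  0.1165]
brass 312 353 332.57094594594594 87 94
brass centre [ 0.5927 -0.0555  0.1015]
side brass 306 315 213 223 310.8390804597701 218.1264367816092 87
gauge 165 253.2 308.8 [ 0.5517 -0.0918  0.2055]
gauge 180 253.7 308.4 [ 0.5511 -0.0982  0.2055]
gauge 215 251.6 311.2 [ 0.5497 -0.1139  0.2055]
gauge 240 252.2 310.5 [ 0.5486 -0.1258  0.2055]
gauge 260 253.6 309.1 [ 0.5476 -0.1358  0.2055]
[ 0.54740063 -0.14206169  0.20136673] 84.63301026103217
```

```bash
cat >> h.py <<'E'
YAW=np.radians(83.45); EY=np.array([np.cos(YAW),np.sin(YAW),0]); EX=np.array([EY[1],-EY[0],0])
def avg(n=8):
    P,Rs,F=[],[],[]
    for i in range(n):
        if i: imaging.grab_frame("top")
        o,p,R=st(); P.append(p); Rs.append(R.as_matrix()); F.append(o["contact_force"])
    p=np.mean(P,0); R=Ro.from_matrix(np.mean(Rs,0)); F=np.mean(F,0); M=R.as_matrix()
    print("local x,y,z",(EX@p).round(4),(EY@p).round(4),p[2].round(4),"sd",np.std(P,0).round(4),"yaw",np.degrees(np.arctan2(M[1,0],M[0,0])).round(2),"tilt",M[2].round(4),"F local",(EX@F).round(2),(EY@F).round(2),F[2].round(2),"clock",round(o["clock"],2),"w",round(o["grip_width"],4))
    return p,R
def goto(lx,ly,z,n=8,yaw=YAW):
    p0,R0=avg(n); p=EX*lx+EY*ly+[0,0,z]; d=R0.inv().apply(p-p0); w=(R0.inv()*down(yaw)).as_rotvec()
    print("offset",(d/.5).round(4).tolist(),"turn",(w/1.5).round(4).tolist())
E
python3 - <<'E'
from h import *
import pickle; f,s=pickle.load(open("e.pkl","rb"))
goto(.5968,.1476,.20)
m=EX*.5968+EY*.0116
for dz in (-.0015,0,.0015): print(proj(s,m+[0,0,.0925+dz]))
E
```

```text
local x,y,z 0.56 -0.079 0.2014 sd [0.     0.0002 0.    ] yaw 84.6 tilt [ 0. -0. -1.] F local 0.06 0.08 -1.66 clock 8.65 w 0.0254
offset [0.4517, 0.0827, 0.0027] turn [-0.0, -0.0, 0.0134]
(np.float64(311.52085631118337), np.float64(219.22491867187483))
(np.float64(311.5587523466586), np.float64(218.71431030584375))
(np.float64(311.5966916826938), np.float64(218.2031185112858))
```

>>> carry_out(offset=[[0.1,0.083,0.003],[0.2,0.083,0.003],[0.3,0.083,0.003],[0.4,0.083,0.003],[0.452,0.083,0.003],[0.452,0.083,0.1],[0.452,0.083,0.18],[0.452,0.083,0.222]], turn=[[0,0,0.0134],[0,0,0.0134],[0,0,0.0134],[0,0,0.0134],[0,0,0.0134],[0,0,0.0134],[0,0,0.0134],[0,0,0.0134]])

```text
clock: 9.45
tcp_pos: [0.6079, 0.0791, 0.0869]
orientation: [-2.342, -2.091, 0.006]
contact_force: [-1.3, -0.8, -1.5]
grip_width: 0.0249
```

```bash
python3 - <<'E'
from h import *
imaging.grab_frame("top");imaging.grab_frame("top")
goto(.5968,.1376,.0885,8)
s,_,_=grab("side"); tp,_,_=grab("top")
import pickle; pickle.dump((s,tp),open("g.pkl","wb"))
p,R=st()[1:]
# expected gauge points on side cam and top cam
ax=-R.as_matrix()[:,0]
im=[]
for c,n in ((s,"side"),(tp,"top")):
    q=[proj(c,p+ax*a+[0,0,.004]) for a in (.08,.042,.038,-.038,-.056)]
    m=proj(c,EX*.5968+EY*.0476+[0,0,.0925]); print(n,np.round(q,1).tolist(),"mouthL",np.round(m,1))
    u0,v0=int(q[0][0])-55,int(q[0][1])-50
    x=cv2.resize(c["pixels"][v0:v0+100,u0:u0+110,::-1],None,fx=4,fy=4,interpolation=cv2.INTER_CUBIC); print(n,u0,v0)
    for a in q[:1]+[m]: cv2.circle(x,tuple(np.int32((np.array(a)-[u0,v0]+.5)*4)),3,(0,0,255),1)
    im.append(x)
cv2.imwrite("pics/g.png",np.hstack(im)[:, :800] if 0 else cv2.resize(np.hstack(im),(792,360)))
E
```

```text
local x,y,z 0.5974 0.1475 0.0909 sd [0.0013 0.0001 0.0017] yaw 83.42 tilt [ 1.e-04  6.e-04 -1.e+00] F local -0.03 -0.19 -1.71 clock 9.9 w 0.0251
offset [-0.0199, -0.0012, 0.0048] turn [0.0004, -0.0001, -0.0003]
side [[298.5, 208.6], [289.9, 202.8], [289.1, 202.2], [273.0, 191.3], [269.3, 188.8]] mouthL [302.9 212.8]
side 243 158
top [[291.8, 194.8], [275.3, 192.7], [273.6, 192.5], [240.6, 188.3], [232.8, 187.3]] mouthL [300.5 196.4]
top 236 144
```

View pics/g.png

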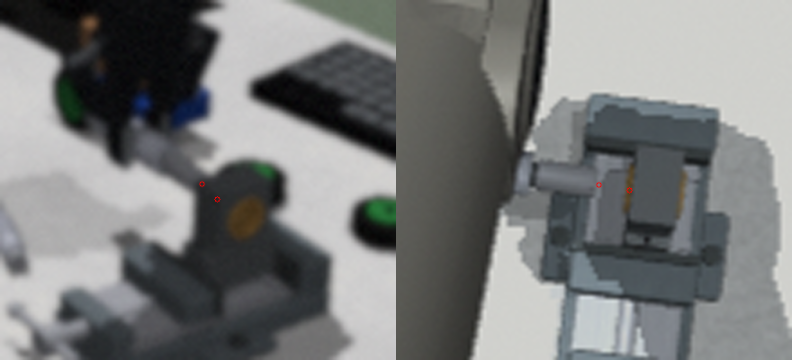

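```bash
python3 - <<'E'
from h import *
import pickle; s,tp=pickle.load(open("g.pkl","rb"))
hs=cv2.cvtColor(tp["pixels"],cv2.COLOR_RGB2HSV); m=(hs[:,:,1]>100)&(hs[:,:,0]<30)&(hs[:,:,2]>60)
for a,b,n in ((298,304,"L"),(308,318,"R")):
    k=np.zeros_like(m);k[185:205,a:b]=m[185:205,a:b]; v,u=np.nonzero(k)
    if len(u): c=ray(tp,u.mean(),(v.min()+v.max())/2,.100); print(n,len(u),u.min(),u.max(),v.min(),v.max(),"local",EX@c,EY@c)
g=cv2.cvtColor(tp["pixels"],cv2.COLOR_RGB2GRAY).astype(int)
for u in (276,280,284,288):
    print(u,g[180:206,u].tolist())
E
```

```text
L 13 300 301 190 201 local 0.5976431208479309 0.04823763824434002
R 2 315 315 195 198 local 0.5995877643281862 0.014971895671992363
276 [143, 144, 139, 140, 138, 140, 144, 143, 111, 98, 110, 121, 126, 114, 101, 89, 77, 100, 116, 117, 116, 115, 113, 115, 116, 144]
280 [143, 143, 143, 139, 137, 139, 139, 142, 142, 99, 104, 113, 123, 121, 109, 98, 85, 56, 64, 65, 63, 63, 64, 64, 65, 83]
284 [136, 137, 139, 140, 121, 121, 138, 117, 121, 105, 96, 107, 115, 121, 116, 105, 94, 79, 57, 72, 64, 63, 65, 76, 76, 76]
288 [88, 74, 70, 56, 59, 62, 57, 62, 77, 79, 96, 102, 108, 117, 116, 112, 100, 91, 70, 78, 79, 82, 81, 86, 85, 89]
```

>>> carry_out(offset=[[-0.01,-0.001,0.004],[-0.024,-0.001,0.004],[-0.024,-0.001,0.004],[-0.03,-0.001,0.004],[-0.034,-0.001,0.004],[-0.038,-0.001,0.004],[-0.041,-0.001,0.004],[-0.043,-0.001,0.004]], turn=[[0,0,0],[0,0,0],[0,0,0],[0,0,0],[0,0,0],[0,0,0],[0,0,0],[0,0,0]])

```text
clock: 10.8
tcp_pos: [0.607, 0.0571, 0.0884]
orientation: [2.345, 2.09, 0.0]
contact_force: [-0.6, -0.3, -0.8]
grip_width: 0.0252
```

```bash
python3 -c "
from h import *
avg(5)"
```

```text
local x,y,z 0.5965 0.126 0.0884 sd [0.     0.0001 0.    ] yaw 83.43 tilt [-0.  0. -1.] F local 0.13 -0.1 -1.4 clock 11.0 w 0.0251
```

>>> carry_out(offset=[[-0.002,0,0],[-0.004,0,0],[-0.006,0,0],[-0.008,0,0],[-0.01,0,0],[-0.01,0,0]], turn=[[0,0,0],[0,0,0],[0,0,0],[0,0,0],[0,0,0],[0,0,0]])

```text
clock: 11.6
tcp_pos: [0.6066, 0.0517, 0.0886]
orientation: [2.345, 2.09, 0.0]
contact_force: [-0.5, 0.7, -0.3]
grip_width: 0.025
```

```bash
python3 -c "
from h import *
avg(3)"
```

```text
local x,y,z 0.5967 0.1206 0.0886 sd [0. 0. 0.] yaw 83.41 tilt [-4.e-04  5.e-04 -1.e+00] F local 0.17 1.11 0.07 clock 11.7 w 0.0251
```

>>> carry_out(offset=[[-0.01,0,-0.001],[-0.002,0,-0.001],[-0.004,0,-0.001],[-0.004,0,-0.001]], turn=[[0,0,0],[0,0,0],[0,0,0],[0,0,0]])

```text
clock: 12.1
tcp_pos: [0.6062, 0.0503, 0.0888]
orientation: [-2.345, -2.091, 0.0]
contact_force: [-0.2, 0.4, -0.4]
grip_width: 0.0249
```

```bash
python3 -c "
from h import *
avg(3)"
```

```text
local x,y,z 0.5965 0.1191 0.0888 sd [0. 0. 0.] yaw 83.44 tilt [ 0.e+00 -1.e-04 -1.e+00] F local -0.32 0.35 -0.25 clock 12.2 w 0.0255
```

>>> carry_out(offset=[[0,0,-0.001],[-0.002,0,-0.001],[-0.004,0,-0.001],[-0.006,0,-0.001],[-0.006,0,-0.001]], turn=[[0,0,0],[0,0,0],[0,0,0],[0,0,0],[0,0,0]])

```text
clock: 12.7
tcp_pos: [0.6057, 0.047, 0.0893]
orientation: [-2.345, -2.09, 0.0]
contact_force: [-0.2, 0.3, -1.5]
grip_width: 0.025
```

```bash
python3 -c "
from h import *
avg(3)"
```

```text
local x,y,z 0.5964 0.1158 0.0893 sd [0.     0.0001 0.    ] yaw 83.42 tilt [-2.e-04 -2.e-04 -1.e+00] F local 0.18 0.05 -1.78 clock 12.8 w 0.0247
```

>>> carry_out(offset=[[-0.006,0,0],[-0.012,0,0],[-0.018,0,0],[-0.024,0,0],[-0.03,0,0],[-0.036,0,0],[-0.036,0,0]], turn=[[0,0,0],[0,0,0],[0,0,0],[0,0,0],[0,0,0],[0,0,0],[0,0,0]])

```text
clock: 13.5
tcp_pos: [0.6037, 0.0286, 0.0894]
orientation: [2.346, 2.089, -0.0]
contact_force: [0.8, 0.7, -3.2]
grip_width: 0.0252
```

```bash
python3 -c "
from h import *
avg(3)"
```

```text
local x,y,z 0.5965 0.0977 0.0894 sd [0.     0.0003 0.    ] yaw 83.4 tilt [-1.e-04 -0.e+00 -1.e+00] F local 0.18 0.39 -2.72 clock 13.6 w 0.0246
```

>>> carry_out(offset=[[-0.003,0,0.0004],[-0.006,0,0.0004],[-0.009,0,0.0004],[-0.012,0,0.0004],[-0.015,0,0.0004],[-0.017,0,0.0004],[-0.017,0,0.0004]], turn=[[0,0,0],[0,0,0],[0,0,0],[0,0,0],[0,0,0],[0,0,0],[0,0,0]])

```text
clock: 14.3
tcp_pos: [0.6028, 0.0206, 0.0892]
orientation: [2.345, 2.09, -0.0]
contact_force: [0.2, -0.6, -1.0]
grip_width: 0.025
```

```bash
python3 -c "
from h import *
avg(3)"
```

```text
local x,y,z 0.5965 0.0893 0.0892 sd [0.     0.0001 0.    ] yaw 83.42 tilt [-2.e-04  0.e+00 -1.e+00] F local 0.46 -0.2 -1.32 clock 14.4 w 0.0251
```

Now creep towards the shoulder contact, about 4 mm to go.

>>> carry_out(offset=[[-0.001,0,0],[-0.002,0,0],[-0.003,0,0],[-0.004,0,0],[-0.005,0,0],[-0.005,0,0]], turn=[[0,0,0],[0,0,0],[0,0,0],[0,0,0],[0,0,0],[0,0,0]])

```text
clock: 15.0
tcp_pos: [0.6026, 0.0184, 0.0892]
orientation: [2.345, 2.09, 0.0]
contact_force: [0.1, 0.0, -0.7]
grip_width: 0.0248
```

>>> carry_out(offset=[[-0.001,0,0],[-0.002,0,0],[-0.002,0,0]], turn=[[0,0,0],[0,0,0],[0,0,0]])

```text
clock: 15.3
tcp_pos: [0.6025, 0.0178, 0.0892]
orientation: [-2.345, -2.091, -0.0]
contact_force: [0.3, 0.7, -1.0]
grip_width: 0.025
```

>>> carry_out(offset=[[-0.001,0,0],[-0.001,0,0],[-0.002,0,0],[-0.002,0,0]], turn=[[0,0,0],[0,0,0],[0,0,0],[0,0,0]])

```text
clock: 15.7
tcp_pos: [0.6025, 0.0177, 0.0892]
orientation: [-2.343, -2.091, -0.001]
contact_force: [0.8, 5.6, -0.0]
grip_width: 0.0253
```

>>> carry_out(offset=[[-0.001,0,0],[-0.001,0,0],[-0.001,0,0]], turn=[[0,0,0],[0,0,0],[0,0,0]])

```text
clock: 16.0
tcp_pos: [0.6024, 0.0177, 0.0892]
orientation: [-2.343, -2.091, -0.002]
contact_force: [0.7, 6.3, -0.4]
grip_width: 0.025
```

>>> carry_out(offset=[[-0.001,0,0],[-0.001,0,0],[-0.001,0,0],[-0.001,0,0]], turn=[[0,0,0],[0,0,0],[0,0,0],[0,0,0]])

```text
clock: 16.4
tcp_pos: [0.6024, 0.0177, 0.0892]
orientation: [-2.342, -2.091, -0.003]
contact_force: [0.8, 8.4, -0.7]
grip_width: 0.0251
```

```bash
python3 -c "
from h import *
avg(3)"
```

```text
local x,y,z 0.5965 0.0863 0.0892 sd [0. 0. 0.] yaw 83.52 tilt [ 2.3e-03 -1.0e-04 -1.0e+00] F local 0.23 7.83 -0.33 clock 16.5 w 0.0252
```

>>> carry_out(offset=[[0.006,0,0],[0.016,0,0],[0.026,0,0],[0.036,0,0],[0.046,0,0],[0.056,0,0],[0.066,0,0],[0.076,0,0]], turn=[[0,0,0],[0,0,0],[0,0,0],[0,0,0],[0,0,0],[0,0,0],[0,0,0],[0,0,0]])

```text
clock: 17.3
tcp_pos: [0.6065, 0.0538, 0.0891]
orientation: [-2.345, -2.091, 0.0]
contact_force: [0.8, 0.2, -1.6]
grip_width: 0.0248
```

>>> carry_out(offset=[[0.01,0,0],[0.02,0,0],[0.03,0,0],[0.05,0,0],[0.05,0,0]], turn=[[0,0,0],[0,0,0],[0,0,0],[0,0,0],[0,0,0]])

```text
clock: 17.8
tcp_pos: [0.6095, 0.0805, 0.089]
orientation: [-2.342, -2.093, -0.001]
contact_force: [0.6, 1.1, -1.4]
grip_width: 0.0253
```

```bash
python3 -c "
from h import *
goto(.5965,.1600,.0894,3)"
```

```text
local x,y,z 0.5964 0.1485 0.0891 sd [0.0001 0.0008 0.    ] yaw 83.53 tilt [ 5.e-04 -1.e-04 -1.e+00] F local -0.03 0.59 -1.64 clock 17.9 w 0.0251
offset [0.023, 0.0002, -0.0007] turn [-0.0001, -0.0004, 0.0009]
```

>>> carry_out(offset=[[0,0,-0.09],[0,0,-0.18],[-0.09,0,-0.18],[-0.18,0,-0.18],[-0.27,0,-0.18],[-0.36,0,-0.18],[-0.435,0,-0.18],[-0.435,0,-0.18]], turn=[[0,0,0.001],[0,0,0.001],[0,0,0.001],[0,0,0.001],[0,0,0.001],[0,0,0.001],[0,0,0.001],[0,0,0.001]])

```text
clock: 18.7
tcp_pos: [0.5823, -0.1464, 0.18]
orientation: [2.355, 2.074, -0.004]
contact_force: [-0.3, -0.0, -2.4]
grip_width: 0.0252
```

```bash
python3 -c "
from h import *
imaging.grab_frame('top')
goto(.5965,-.069,.0892,4)"
```

```text
local x,y,z 0.5961 -0.0717 0.1792 sd [0.0005 0.0021 0.0002] yaw 83.2 tilt [-1.e-04 -1.e-04 -1.e+00] F local 0.28 1.17 -1.66 clock 18.9 w 0.0254
offset [0.0054, 0.0008, 0.18] turn [-0.0001, 0.0001, -0.0029]
```

>>> carry_out(offset=[[0,0,0.08],[0,0,0.15],[0,0,0.18],[0,0,0.18],[0,0,0.18]], turn=[[0,0,0],[0,0,0],[0,0,0],[0,0,0],[0,0,0]])

```text
clock: 19.4
tcp_pos: [0.5854, -0.1377, 0.0901]
orientation: [2.345, 2.089, 0.001]
contact_force: [0.3, -0.4, -1.3]
grip_width: 0.0254
```

```bash
python3 - <<'E'
from h import *
goto(.5965,-.0487,.0892,5)
f,R,t=grab("wrist"); import pickle; pickle.dump(f,open("k.pkl","wb"))
cv2.imwrite("pics/k.png",cv2.resize(f["pixels"][:300,180:420,::-1],None,fx=2,fy=2,interpolation=cv2.INTER_CUBIC))
E
```

```text
local x,y,z 0.5976 -0.0703 0.0907 sd [0.0002 0.0002 0.0003] yaw 83.37 tilt [-0.      0.0025 -1.    ] F local 0.22 0.24 -1.63 clock 19.6 w 0.0249
offset [0.0433, -0.0023, 0.0029] turn [0.0016, 0.0, -0.001]
```

View pics/k.png

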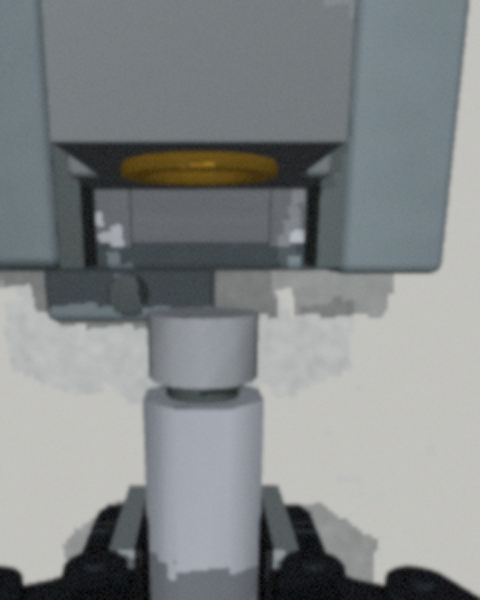

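>>> carry_out(offset=[[0.008,-0.0023,0.003],[0.016,-0.0023,0.003],[0.024,-0.0023,0.003],[0.032,-0.0023,0.003],[0.032,-0.0023,0.003],[0.032,-0.0023,0.003]], turn=[[0.0016,0,-0.001],[0.0016,0,-0.001],[0.0016,0,-0.001],[0.0016,0,-0.001],[0.0016,0,-0.001],[0.0016,0,-0.001]])

```text
clock: 20.25
tcp_pos: [0.5853, -0.1218, 0.0877]
orientation: [-2.343, -2.09, 0.003]
contact_force: [0.4, 0.2, -3.0]
grip_width: 0.025
```

```bash
python3 - <<'E'
from h import *
goto(.5965,-.0447,.0892,8)
E
```

```text
local x,y,z 0.5953 -0.0546 0.0877 sd [0.     0.0001 0.    ] yaw 83.42 tilt [-1.0e-04 -2.4e-03 -1.0e+00] F local 0.19 -0.11 -1.99 clock 20.6 w 0.0249
offset [0.0198, 0.0024, -0.0031] turn [-0.0016, 0.0001, -0.0003]
```

>>> carry_out(offset=[[0.004,0.0024,-0.003],[0.008,0.0024,-0.003],[0.012,0.0024,-0.003],[0.012,0.0024,-0.003],[0.012,0.0024,-0.003]], turn=[[-0.0016,0,0],[-0.0016,0,0],[-0.0016,0,0],[-0.0016,0,0],[-0.0016,0,0]])

```text
clock: 21.1
tcp_pos: [0.5871, -0.116, 0.0892]
orientation: [-2.345, -2.091, 0.0]
contact_force: [-0.7, 0.3, -1.5]
grip_width: 0.0252
```

```bash
python3 - <<'E'
from h import *
goto(.5965,-.0447,.0892,8)
f,R,t=grab("wrist")
g=f["pixels"]; hsv=cv2.cvtColor(g,cv2.COLOR_RGB2HSV); m=(hsv[:,:,1]>120)&(hsv[:,:,0]>8)&(hsv[:,:,0]<35); m[:60]=0;m[110:]=0;m[:,:220]=0;m[:,350:]=0
v,u=np.nonzero(m); print("brass",u.min(),u.max(),v.min(),v.max())
gr=cv2.cvtColor(g,cv2.COLOR_RGB2GRAY).astype(int)
for row in (160,170,180): print(row,gr[row,245:320].tolist())
E
```

```text
local x,y,z 0.5965 -0.0485 0.0892 sd [0.     0.0001 0.    ] yaw 83.43 tilt [-0.e+00 -1.e-04 -1.e+00] F local -0.13 0.1 -1.97 clock 21.45 w 0.0247
offset [0.0075, -0.0, -0.0001] turn [-0.0, 0.0, -0.0002]Traceback (most recent call last):
  File "<stdin>", line 5, in <module>
    return umr_minimum(a, axis, None, out, keepdims, initial, where)
ValueError: zero-size array to reduction operation minimum which has no identity
```

>>> carry_out(offset=[[0.002,0,0],[0.004,0,0],[0.006,0,0],[0.007,0,0],[0.008,0,0],[0.008,0,0]], turn=[[0,0,0],[0,0,0],[0,0,0],[0,0,0],[0,0,0],[0,0,0]])

```text
clock: 22.1
tcp_pos: [0.5876, -0.112, 0.0892]
orientation: [-2.345, -2.091, -0.0]
contact_force: [0.2, 0.0, -2.3]
grip_width: 0.0241
```

>>> carry_out(offset=[[0.001,0,0],[0.001,0,0],[0.001,0,0]], turn=[[0,0,0],[0,0,0],[0,0,0]])

```text
clock: 22.4
tcp_pos: [0.5876, -0.1117, 0.0892]
orientation: [2.345, 2.091, 0.0]
contact_force: [-0.4, 0.4, -2.7]
grip_width: 0.0249
```

>>> carry_out(offset=[[0.001,0,0],[0.001,0,0],[0.001,0,0]], turn=[[0,0,0],[0,0,0],[0,0,0]])

```text
clock: 22.7
tcp_pos: [0.5876, -0.1114, 0.0892]
orientation: [2.345, 2.09, -0.0]
contact_force: [0.4, -0.4, -0.9]
grip_width: 0.025
```

>>> carry_out(offset=[[0.001,0,0],[0.001,0,0],[0.001,0,0]], turn=[[0,0,0],[0,0,0],[0,0,0]])

```text
clock: 23.0
tcp_pos: [0.5876, -0.1113, 0.0892]
orientation: [2.345, 2.09, -0.001]
contact_force: [-0.5, -3.2, -0.7]
grip_width: 0.0248
```

>>> carry_out(offset=[[0.001,0,0],[0.001,0,0],[0.001,0,0]], turn=[[0,0,0],[0,0,0],[0,0,0]])

```text
clock: 23.3
tcp_pos: [0.5876, -0.1113, 0.0893]
orientation: [2.345, 2.089, -0.001]
contact_force: [-1.0, -4.6, -1.1]
grip_width: 0.0249
```

>>> carry_out(offset=[[0.001,0,0],[0.001,0,0],[0.001,0,0]], turn=[[0,0,0],[0,0,0],[0,0,0]])

```text
clock: 23.6
tcp_pos: [0.5876, -0.1112, 0.0893]
orientation: [2.345, 2.088, -0.002]
contact_force: [-1.0, -6.5, -2.6]
grip_width: 0.025
```

>>> carry_out(offset=[[0.0006,0,0],[0.0006,0,0],[0.0006,0,0],[0.0006,0,0],[0.0006,0,0],[0.0006,0,0],[0.0006,0,0],[0.0006,0,0]], turn=[[0,0,0],[0,0,0],[0,0,0],[0,0,0],[0,0,0],[0,0,0],[0,0,0],[0,0,0]])

```text
clock: 24.4
tcp_pos: [0.5876, -0.1113, 0.0893]
orientation: [2.345, 2.088, -0.002]
contact_force: [-1.0, -7.1, -0.7]
grip_width: 0.0251
```

```bash
python3 - <<'E'
from h import *
avg(14)
print(st()[0]["contact_force"])
E
```

```text
local x,y,z 0.5965 -0.0435 0.0893 sd [0. 0. 0.] yaw 83.35 tilt [-2.e-03  4.e-04 -1.e+00] F local -0.44 -6.71 -1.47 clock 25.05 w 0.0247
[-1.62775056 -7.01415768 -1.75600584]
```

>>> carry_out(offset=[[-0.005,0,0],[-0.02,0,0],[-0.05,0,0],[-0.06,0,-0.05],[-0.06,0,-0.14],[-0.06,0,-0.22],[-0.06,0,-0.22],[-0.06,0,-0.22]], turn=[[0,0,0],[0,0,0],[0,0,0],[0,0,0],[0,0,0],[0,0,0],[0,0,0],[0,0,0]])

```text
clock: 25.85
tcp_pos: [0.5847, -0.1399, 0.1999]
orientation: [2.345, 2.089, 0.003]
contact_force: [0.8, -0.5, -2.7]
grip_width: 0.0253
```

```bash
python3 -c "
from h import *
avg(3)
plan([.5175,.2724,.2],np.radians(189.7))"
```

```text
local x,y,z 0.5961 -0.072 0.1988 sd [0.0005 0.0003 0.0008] yaw 83.41 tilt [ 5.e-04 -4.e-04 -1.e+00] F local 0.33 -0.19 -1.97 clock 25.95 w 0.0251
offset [0.8026, -0.2253, -0.0034] turn [-0.0008, -0.0016, -1.2366] rows 8.336054852192776 12.372107056855638 clock 25.95
```

>>> carry_out(offset=[[0.1,-0.03,0],[0.2,-0.06,0],[0.3,-0.09,0],[0.4,-0.11,0],[0.5,-0.14,0],[0.6,-0.17,0],[0.7,-0.2,0],[0.78,-0.22,0]], turn=[[0,0,-0.1],[0,0,-0.2],[0,0,-0.3],[0,0,-0.4],[0,0,-0.5],[0,0,-0.6],[0,0,-0.7],[0,0,-0.8]])

```text
clock: 26.75
tcp_pos: [0.5188, 0.2568, 0.1974]
orientation: [-0.745, -3.049, 0.003]
contact_force: [0.8, -0.8, -1.8]
grip_width: 0.025
```

```bash
python3 -c "
from h import *
plan([.5175,.2724,.16],np.radians(189.7))"
```

```text
offset [0.0165, 0.0267, 0.0748] turn [-0.0014, -0.0018, -0.4323] rows 0.8108466054136502 4.32481396530241 clock 26.75
```

>>> carry_out(offset=[[0.01,0.02,0],[0.015,0.025,0],[0.015,0.025,0.02],[0.015,0.025,0.05],[0.015,0.025,0.075],[0.015,0.025,0.075],[0.015,0.025,0.075],[0.015,0.025,0.075]], turn=[[0,0,-0.1],[0,0,-0.2],[0,0,-0.3],[0,0,-0.4],[0,0,-0.43],[0,0,-0.43],[0,0,-0.43],[0,0,-0.43]])

```text
clock: 27.55
tcp_pos: [0.5199, 0.27, 0.1618]
orientation: [0.248, -3.132, -0.0]
contact_force: [-0.5, -0.4, -0.5]
grip_width: 0.025
```

```bash
python3 - <<'E'
from h import *
imaging.grab_frame("top");imaging.grab_frame("top")
p,R=avg(6); print(p); plan([.5175,.2724,.07],np.radians(189.7))
tp,_,_=grab("top"); 
cv2.imwrite("pics/m.png",cv2.resize(tp["pixels"][170:280,120:260,::-1],None,fx=4,fy=4,interpolation=cv2.INTER_CUBIC))
E
```

```text
local x,y,z 0.4857 0.3278 0.1621 sd [0.0001 0.     0.0001] yaw -170.87 tilt [-7.e-04  3.e-04 -1.e+00] F local 0.13 0.14 -1.69 clock 27.9 w 0.0251
[0.51992446 0.27025804 0.16210653]
offset [0.0039, 0.005, 0.1839] turn [0.0001, 0.0002, -0.0065] rows 1.8400825721762473 0.06491749203965472 clock 27.9
```

>>> carry_out(offset=[[0.004,0.005,0.06],[0.004,0.005,0.12],[0.004,0.005,0.17],[0.004,0.005,0.184],[0.004,0.005,0.184],[0.004,0.005,0.184],[0.004,0.005,0.184]], turn=[[0,0,-0.0065],[0,0,-0.0065],[0,0,-0.0065],[0,0,-0.0065],[0,0,-0.0065],[0,0,-0.0065],[0,0,-0.0065]])

```text
clock: 28.65
tcp_pos: [0.5184, 0.2728, 0.0712]
orientation: [-0.265, 3.128, 0.002]
contact_force: [-0.9, -0.4, -0.9]
grip_width: 0.025
```

```bash
python3 - <<'E'
from h import *
imaging.grab_frame("top");imaging.grab_frame("top");imaging.grab_frame("top")
p,R=avg(6); print(p); plan([.5175,.2724,.0385],np.radians(189.7))
E
```

```text
local x,y,z 0.4832 0.3297 0.0702 sd [0.0002 0.0001 0.0003] yaw -170.3 tilt [-8.e-04  4.e-04 -1.e+00] F local 0.19 -0.04 -1.66 clock 29.05 w 0.0248
[0.51764234 0.27239773 0.070234  ]
offset [-0.0002, 0.0002, 0.0627] turn [0.0001, 0.0001, 0.0] rows 0.6266893316273445 0.0014201466622858162 clock 29.05
```

>>> carry_out(offset=[[0,0,0.012],[0,0,0.024],[0,0,0.036],[0,0,0.046],[0,0,0.052],[0,0,0.056],[0,0,0.06],[0,0,0.06]], turn=[[0,0,0],[0,0,0],[0,0,0],[0,0,0],[0,0,0],[0,0,0],[0,0,0],[0,0,0]])

```text
clock: 29.85
tcp_pos: [0.5176, 0.2736, 0.0401]
orientation: [-0.267, 3.129, 0.003]
contact_force: [-0.1, 3.1, -0.2]
grip_width: 0.0249
```

```bash
python3 - <<'E'
from h import *
p,R=avg(6); print(p,st()[0]["contact_force"])
E
```

```text
local x,y,z 0.483 0.3308 0.0401 sd [0. 0. 0.] yaw -170.25 tilt [-0.0013  0.0016 -1.    ] F local -1.12 4.72 0.02 clock 30.1 w 0.0249
[0.51762836 0.27357024 0.04007826] [-0.39123081  6.05083803 -0.47385008]
```

>>> carry_out(offset=[[0,0.0015,0],[0,0.003,0],[0,0.003,0],[0,0.003,0]], turn=[[0,0,0],[0,0,0],[0,0,0],[0,0,0]])

```text
clock: 30.5
tcp_pos: [0.5176, 0.2737, 0.04]
orientation: [-0.265, 3.13, 0.0]
contact_force: [0.1, 2.3, 3.2]
grip_width: 0.0252
```

```bash
python3 - <<'E'
from h import *
p,R=avg(5); print(p,st()[0]["contact_force"])
E
```

```text
local x,y,z 0.483 0.3309 0.04 sd [0. 0. 0.] yaw -170.31 tilt [-8.e-04  1.e-04 -1.e+00] F local 0.29 2.16 4.2 clock 30.7 w 0.0252
[0.51757719 0.27364125 0.03998174] [1.33540177 2.35670719 4.99221947]
```

>>> carry_out(offset=[[0,0.001,0],[0,0.001,0],[0,0.001,0]], turn=[[0,0,0],[0,0,0],[0,0,0]])

```text
clock: 31.0
tcp_pos: [0.5173, 0.2739, 0.0397]
orientation: [-0.265, 3.13, -0.0]
contact_force: [1.8, 1.2, 3.0]
grip_width: 0.0251
```

>>> carry_out(offset=[[0,0,0],[0,0,0],[0,0,0],[0,0,0],[0,0,0],[0,0,0],[0,0,0],[0,0,0]], turn=[[0,0,0],[0,0,0],[0,0,0],[0,0,0],[0,0,0],[0,0,0],[0,0,0],[0,0,0]], hand=0)

```text
clock: 31.8
tcp_pos: [0.517, 0.2742, 0.0397]
orientation: [0.266, -3.13, -0.0]
contact_force: [-0.5, 0.7, 1.2]
grip_width: 0.0852
```

>>> carry_out(offset=[[0,0,-0.02],[0,0,-0.06],[0,0,-0.14],[0,0,-0.22],[0,0,-0.3],[0,0,-0.36],[0,0,-0.36],[0,0,-0.36]], turn=[[0,0,0],[0,0,0],[0,0,0],[0,0,0],[0,0,0],[0,0,0],[0,0,0],[0,0,0]])

```text
clock: 32.6
tcp_pos: [0.5173, 0.2743, 0.2209]
orientation: [-0.265, 3.129, 0.002]
contact_force: [0.1, -0.5, -0.3]
grip_width: 0.0855
```

```bash
python3 - <<'E'
from h import *
o=st()[0]; print(o["grip_width"],o["contact_force"],o["clock"],o["tcp_pos"])
f,R,t=grab("wrist")
cv2.imwrite("pics/n.png",f["pixels"][:,:,::-1])
E
```

```text
0.08552302074318562 [ 0.05156381 -0.50865683 -0.26193713] 32.6 [0.5172626  0.27432266 0.22091056]
```

View pics/n.png

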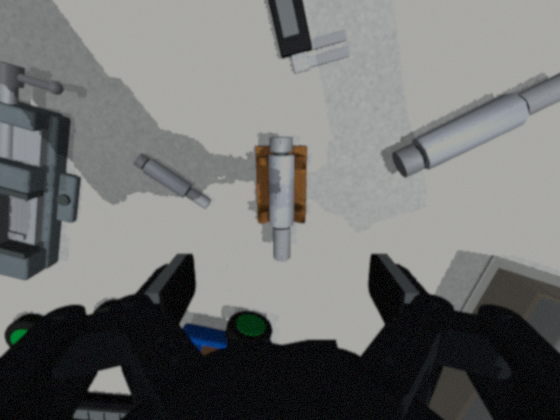

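The gauge (281, rows 137–261) lies centred in the rest (256–307) just as at the start, the fingers are open and well clear, and nothing else in view has moved.

```bash
python3 -c "
from h import *
print(r.hand_in(), r.get_obs()['clock'])"
```

```text
the job is handed in; nothing more can be done
the job is handed in; nothing more can be done
```

The bore check is finished and handed in at about 33 s. The go end entered fully and the no-go end was refused.

- **Go end:** it slid into the left mouth until the shoulder met the flange. The arm stopped within about 1 mm of where I expected contact, and I held it at about 8 N before drawing it out.
- **One slip while inserting:** just inside the mouth I entered a wrong first row, so the gauge lunged up to 5 mm for 0.1 s and came back. The force in that instant was not recorded. Every reading I took against the block, before and after, was under 9 N.
- **No-go end:** I pressed it square to the right mouth at about 7 N for roughly 1.5 s. It did not advance.
- **Centring of the no-go end:** I set this from the bore position found during insertion. A last camera check of it failed because the flange was not detected.
- **Gauge back in its rest:** it touched one side of the V notch first. I shifted it about 2 mm sideways and let go. The last wrist picture shows it seated as at the start, with the open gripper clear and nothing else in that view moved. I took no final picture of the rest of the table.

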